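# Set the rule mitring machine to the red 45-degree mark and clamp it

### The arm

A 6-joint arm with a two-finger parallel gripper is mounted at the origin on the work surface. World frame = base frame: x ahead of the robot, y to its left, z up, the work surface at z = 0. Lengths are in mm, angles in rad, forces in N, time in s.
With the tool pointing down it reaches from about 275 to 750 mm from the base axis. Payload 10.2 kg.
Tool frame: the origin (TCP) lies midway between the tips of the shut fingers; the grasp point (between the pads) lies 19 mm behind it; z points along the fingers, y is the line along which they close (so a half turn about z gives the same grasp; the last joint's range is limited). The gripper opens to 85 mm and grips with 20 to 120 N. Pads are 22 mm wide; open, the fingers measure 114 mm over their backs; the gripper's body (76 mm by 85 mm) begins 54 mm behind the grasp point. The pads swing forward as they close: fully open they stand 13 mm farther back than shut.
Start: joints at [-1.567, 0.313, 1.498, -0, 1.331, -0.223], TCP at [118.038, -511.564, 231.294] pointing down, gripper open.
Joint ranges: [-2.94, 2.94], [-0.97, 2.17], [0.19, 2.56], [-1.23, 4.37], [0.02, 3.11], [-2.88, 2.88]. Speed limits (rad/s): [2.39, 2.39, 3.01, 3.14, 3.14, 3.14].

### API

Orientations are given as a unit quaternion [w, x, y, z].
In Python, from rig import ctrl gives the robot as it stands.
- The arm moves only by the tool send_rows, never from a script. Its argument "targets" is a list of rows, each an object with "offset": the shift along the world's x, y, z in cm, a list of three; "spin": the turn about the world's z in rad. A call has 1 to 8 rows; each row is the pose to reach, as a shift and turn from the pose commanded when the call began; what a row does not reach only later rows make up. A row lasts 1/12 s, in which the tool goes at most 41.7 mm and 7.16 degrees, less where a joint would pass 70% of its speed; a pose out of reach is approached as far as the arm can. A call with a gripper value outside its range is refused whole. "grip" is the opening, from 0 (shut) to 1 (fully open), set as the call begins (left out, the last holds). The fingers move at their own pace and stop on an object; "squeeze" is the grip in N (left out, the last holds). Time passes only in rows, so rows that repeat a pose let the fingers close. It gives the time, the measured TCP pose, the force, the opening and the grip force at its end, in the units of the state.
- ctrl.sense(): the state, without advancing time (a new reading comes with each control period).
- ctrl.capture(name): name is "scene" or "side" or "wrist"; returns (picture, depth): 384x512x3 uint8, red, green, blue; 384x512 float32, mm along the optical axis (not along the pixel's ray), 0 where there is no reading.
- ctrl.calibration(name): a dict with "fx", "fy", "cx", "cy" (pixels), "view" (4x4, takes a point from world to camera coordinates); the wrist camera has in their place "mount" (4x4, takes a point from camera to tool coordinates, whose origin is the TCP and whose axes are the flange's). Camera axes: x right, y down, z forward; pixel columns grow to the right and rows downward; lengths in mm; the calibration is good to about 2 mm. A picture is of the moment at which its call begins: read the wrist's pose just before it. calibration takes no time and is no camera call.
- ctrl.finish_job(): hands the job in; it is judged then, once.
Trained networks look in the newest picture that a camera, given by its name, has taken for a name from the list of things; names that differ only in an ending like _2 or _b are one class to them, and where a whole thing is asked for, a point or a joint stands for the part that bears it (a point fixed in the world has none). Each returns a list of dicts, best first, with "conf" (0 to 1); they miss things now and then, are a little off and sometimes report something else, mostly with a low value. They report only what shows in the picture. A call takes as long as a camera call.
- ctrl.search_frame(camera, query): "box" ([left, top, right, bottom] in pixels, round what is visible of it).
- ctrl.place_of(camera, query): "uv" ([column, row] in pixels: a listed point, or the origin of a listed thing).
The state is a dict: "time_s": time; "joints": joint angles; "dq": joint speeds; "tau": joint torques, N m; "eef_pos": TCP position; "ee_rot": TCP orientation; "force": force on the tool from outside, world axes, zero at the start; "wrist_torque": the same for the moment, N m; "grip_width": opening from 0.0 (shut) to 1.0 (fully open); "grip_force": force on a finger pad.
Only numpy, scipy, OpenCV 4.12 (cv2) and the standard library are available. Lean on these libraries where they do the work, as an engineer would, in place of code of your own. Each camera call takes 0.05 s, during which the arm holds its last target. There are 200 camera calls.

### The job

The left-hand mitres are cut: set the bench mitring machine for the right-hand ones. With the fingertips, push the black knob of its lever round the arc until the red pointer stands on the long red 45-degree line of the scale, then push the yellow-knobbed clamp lever over to its stop to lock the ring, and leave the pointer on the line. Push both gently without gripping them, and leave the other things on the stone where they are.

Things in the scene. Friction and masses are not known exactly. Their poses are not given: they have to be found in the camera images.
- mitre: Bench mitring machine for brass rule, bolted down: a dark green cast-iron base 20 mm thick, fan-shaped to its front (own -x; radius 172 mm, 58 degrees either side), a steel ring lying flat in it, a scale round the front edge, a shear head at the back. Origin on the stone, on the ring's upright axis. Own x: from the front to the shear head, y to its left, z up.
- shear_head (a point): Top of the machine's fixed shear head, 98 mm above the stone and 119 mm behind the ring's axis (own +x): a green column 86 mm wide, 90 to 148 mm behind the axis; its arm, 30 mm wide, reaches forward over the ring to 22 mm before the axis; its black-gripped handle rises at the back left to 235 mm. Not to be worked.
- swivel (a joint): Angle of the steel ring (150 mm across), which carries fence, lever and pointer; rad. 0: lever straight to the machine's front; grows counter-clockwise from above (lever towards the machine's right): its direction in the machine's frame is (-cos q, -sin q). Red line at +0.785 (45 degrees); stops at -0.9 and +0.96; scale lines every 5 degrees. About 3 N at the knob turns it; it stays where left.
- lever_knob (a point): Centre of the upright black knob on the lever: a cylinder 18 mm in diameter, 31 mm high, from 33 to 64 mm above the stone (this point is at 48 mm), 115 mm from the ring's axis. It is fixed to the lever, a flat grey arm 24 mm tapering to 12 mm wide whose top is 33 mm above the stone.
- pointer_tip (a point): Tip of the red pointer on the end of the lever, 141.5 mm from the ring's axis, 26 mm above the stone; in line with the axis and the knob.
- red_mark (a point): Middle of the long red 45-degree line on the scale (24 mm long, 3 mm wide, along a radius of the ring), 155.5 mm from the ring's axis, 24 mm above the stone, on the machine's front right. The line begins 2 mm beyond the pointer's tip.
- clamp (a joint): Angle c of the clamp lever, rad. 0: open (found at 0 to 0.15); 1.22: at its stop, ring locked. It grows counter-clockwise from above: the knob swings from the machine's front right to the back; lever direction in the machine's frame (cos(c - 1.92), sin(c - 1.92)). 2 to 3 N at the knob turns it, 4 to 5 N near the stop; it stays where left. From 0.95 a shoe brakes the ring: set the ring first.
- clamp_pivot (a point): The clamp lever's pivot axis, at the top of its round boss, 36 mm above the stone; in the machine's frame at x 0, y -107 mm.
- clamp_knob (a point): Centre of the upright yellow knob on the clamp lever: a cylinder 18 mm in diameter, 29 mm high, from 35 to 64 mm above the stone (this point is at 49 mm), 65 mm from the pivot. The arm below it is 13 to 20 mm wide with its top 35 mm above the stone.
- woodtype: Bystander: a loose block of wood type, 34 x 48 x 23 mm with a dark red face, at the machine's front right. Origin under its centre.
- rules: Bystander: a loose bundle of brass rules on edge, 130 x 15 x 23 mm, at the machine's front left. Origin under its centre.
- offcut: Bystander: a loose piece of brass rule with a mitred end, 66 x 12 x 8 mm, on the machine's left. Origin under its centre.
- tweezers: Bystander: steel tweezers lying flat, 115 x 12 x 6 mm, on the machine's left, outside the offcut. Origin under their centre.
- inktin: Bystander: a round blue ink tin with a steel lid, 87 mm across, 56 mm high, on the right. Origin under its centre.
- stick: Bystander: a steel composing stick with set type, 210 x 50 x 26 mm, on the right. Origin under its centre.

How it is judged (in metres and radians):
On the way, in this order (a step that is already met when the one before it is completed fails the run):
1. the pointer is set to the red 45-degree line (ring within 0.03 rad) with the clamp still open (value of joint swivel between 0.755 and 0.815 rad and value of joint clamp below 0.6 rad), for 0.2 s.
2. the clamp lever is pushed over to its stop (value of joint clamp above 1.08 rad), for 0.2 s.
At the end, for the whole second after the job is handed in: The ring stands at 0.785 rad (45 degrees) within 0.03 rad (4 mm at the pointer's tip), still, and the clamp lever is over at its stop (beyond 1.08 rad) (value of joint swivel between 0.755 and 0.815 rad and value of joint clamp above 1.08 rad and velocity of joint swivel between -0.02 and 0.02 rad/s); the robot touches nothing.
It fails at once if the lever of the ring is gripped or forced (over 30 N from the fingers) (contact force between swivel and the fingers above 30 N).
It fails at once if the clamp lever is gripped or forced (over 30 N from the fingers) (contact force between clamp and the fingers above 30 N).
It fails at once if a bystander is moved by more than 15 mm or lifted (distance of any of woodtype, rules, offcut, tweezers, inktin, stick from where it was at the start of the episode above 0.015 m).
It also fails if it takes over 61 s, if anything falls off the work surface, if the arm or the gripper's body presses on something with over 40 N, if the wrist force passes 120 N, or if a joint passes its speed limit or range.

## Working session

There is one attempt and no reset: what is moved stays moved. The work goes in short steps, Python scripts to look and compute and a tool call to move; the robot and the scene stay as the last step left them, time stands still between calls to the robot, and variables do not carry over. Pictures are saved under pics/ and viewed, at most 10 in all, crops included, and the job is handed in when it is done.

Besides the shell and the picture viewer there is one more tool, called after "Emit:" as a command line: name --argument value ..., lists and objects as JSON in quotes. send_rows: Moves the arm, as the interface text tells. Its arguments: {"type":"object","properties":{"targets":{"type":"array"},"grip":{"type":"number"},"squeeze":{"type":"number"}},"required":["targets"]}

```bash
mkdir -p pics; cat > h.py <<'E'
import numpy as np, cv2
from rig import ctrl
def ray(cam,uv):
    c=ctrl.calibration(cam); V=np.array(c['view'])
    d=np.array([(uv[0]-c['cx'])/c['fx'],(uv[1]-c['cy'])/c['fy'],1.])
    R=V[:3,:3]; return -R.T@V[:3,3], R.T@d
def atz(cam,uv,z):
    o,d=ray(cam,uv); return o+d*(z-o[2])/d[2]
Z=dict(mitre=0,lever_knob=48,pointer_tip=26,red_mark=24,clamp_pivot=36,clamp_knob=49,shear_head=98,woodtype=0,rules=0,inktin=0,stick=0,offcut=0,tweezers=0)
def look(cam,names,save=None):
    im,dp=ctrl.capture(cam)
    if save: cv2.imwrite(save,im[:,:,::-1])
    out={}
    for n in names:
        r=ctrl.place_of(cam,n)
        for k in r[:2]:
            p=atz(cam,k['uv'],Z[n]); print(cam,n,round(k['conf'],2),np.round(k['uv'],0),np.round(p,1))
        if r: out[n]=atz(cam,r[0]['uv'],Z[n])
    return im,dp,out
E
python3 - <<'E'
from h import *
for c in('scene','side'): look(c,list(Z),f'pics/{c}0.png')
s=ctrl.sense();print(s['time_s'],s['ee_rot'],s['eef_pos'])
a=cv2.imread('pics/scene0.png');b=cv2.imread('pics/side0.png')
cv2.imwrite('pics/both.png',cv2.resize(np.vstack([a,b]),(400,600)) if 0 else np.hstack([a,b])[:, :, :][:, :1024][::1, ::1] if 0 else cv2.resize(np.hstack([a,b]),(800,300)))
E
```

```text
scene mitre 0.77 [259. 238.] [552.1  28.1   0. ]
scene lever_knob 0.9 [295. 214.] [431.5  42.3  48. ]
scene lever_knob 0.63 [346. 268.] [420.3 258.5  48. ]
scene pointer_tip 0.66 [301. 218.] [415.9  51.9  26. ]
scene pointer_tip 0.36 [289. 279.] [563.9 192.1  26. ]
scene red_mark 0.92 [263. 191.] [452.8 -98.4  24. ]
scene red_mark 0.31 [219. 118.] [ 399.2 -457.5   24. ]
scene clamp_pivot 0.57 [239. 211.] [561.6 -70.4  36. ]
scene clamp_knob 0.73 [229. 192.] [ 554.9 -139.2   49. ]
scene clamp_knob 0.35 [339. 266.] [432.5 244.3  49. ]
scene shear_head 0.67 [227. 248.] [671.4  46.9  98. ]
scene woodtype 0.69 [303. 218.] [398.8  44.2   0. ]
scene woodtype 0.46 [260. 172.] [ 405.9 -182.3    0. ]
scene rules 0.54 [341. 266.] [405.9 234.8   0. ]
scene inktin 0.93 [186. 154.] [ 577.9 -394.5    0. ]
scene stick 0.69 [219. 122.] [ 397.3 -464.7    0. ]
scene offcut 0.44 [343. 261.] [391.9 227.1   0. ]
scene offcut 0.41 [289. 282.] [560.5 190.8   0. ]
scene tweezers 0.49 [300. 315.] [594.4 283.3   0. ]
side mitre 0.68 [242. 248.] [541.4  24.5   0. ]
side lever_knob 0.79 [277. 247.] [445.6  50.6  48. ]
side pointer_tip 0.9 [289. 251.] [416.   39.6  26. ]
side red_mark 0.73 [280. 216.] [453.  -96.4  24. ]
side red_mark 0.16 [287. 251.] [419.7  38.   24. ]
side clamp_pivot 0.73 [242. 211.] [561.3 -85.6  36. ]
side clamp_knob 0.56 [248. 200.] [ 550.2 -122.9   49. ]
side shear_head 0.95 [189. 220.] [674.7  42.3  98. ]
side woodtype 0.6 [296. 206.] [ 409.3 -179.6    0. ]
side woodtype 0.53 [286. 329.] [403.2 245.5   0. ]
side rules 0.66 [286. 330.] [403.8 246.1   0. ]
side inktin 0.74 [252. 163.] [ 588.7 -401.5    0. ]
side stick 0.98 [308. 158.] [ 385.8 -469.6    0. ]
side stick 0.66 [287. 251.] [421.2  16.5   0. ]
side offcut 0.48 [220. 298.] [561.8 190.    0. ]
side tweezers 0.69 [191. 328.] [605.7 277.6   0. ]
1.4 [-1.76679950e-05  9.93576674e-01  1.13160913e-01  2.59463862e-06] [ 118.04686976 -511.55480837  231.28098591]
```

View pics/scene0.png

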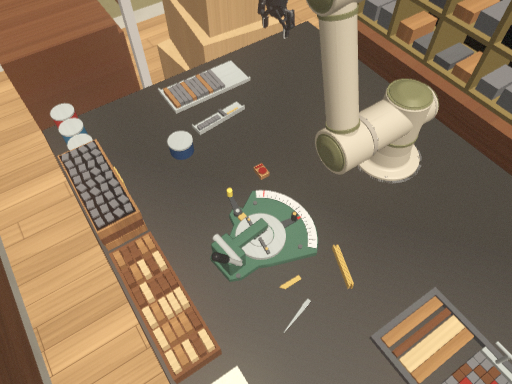

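View pics/side0.png

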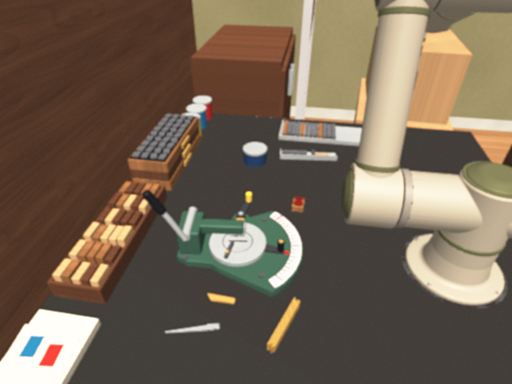

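The scene view shows the machine centred near (262,237), black lever knob at (295,216), red line at (263,191) and yellow clamp knob at (229,192). The side view agrees, with lever knob (281,243), red line (278,216) and yellow knob (249,197).

```bash
cat >> h.py <<'E'
from scipy.optimize import least_squares
def model(p):
    x,y,t,q,c=p; R=np.array([[np.cos(t),-np.sin(t)],[np.sin(t),np.cos(t)]]); L=np.array([-np.cos(q),-np.sin(q)])
    P=dict(mitre=(0,0),shear_head=(119,0),red_mark=(-110,-110),clamp_pivot=(0,-107),lever_knob=115*L,pointer_tip=141.5*L,
      clamp_knob=(65*np.cos(c-1.92),-107+65*np.sin(c-1.92)))
    return {k:R@np.array(v)+[x,y] for k,v in P.items()}
def fit(obs,p0=(549,26,.14,-.3,.07)):
    f=lambda p:np.concatenate([(model(p)[n]-v[:2])/5 for n,v in obs]+[[(p[4]-.07)/.2]])
    r=least_squares(f,p0,loss='soft_l1'); return r.x
E
python3 - <<'E'
from h import *
obs=[]
for c,uvs in dict(scene=dict(mitre=(259,238),lever_knob=(295,216),red_mark=(263,191),clamp_pivot=(239,211),clamp_knob=(229,192),shear_head=(227,248)),
 side=dict(mitre=(242,248),lever_knob=(280,246),pointer_tip=(289,251),red_mark=(280,216),clamp_pivot=(242,211),clamp_knob=(249,198),shear_head=(189,220))).items():
    obs+=[(n,atz(c,u,Z[n])) for n,u in uvs.items()]
p=fit(obs);print(np.round(p,3));print({k:np.round(v) for k,v in model(p).items()})
print([(n,np.round(v[:2]-model(p)[n])) for n,v in obs])
print(np.round(ctrl.calibration('wrist')['mount'],2),ctrl.calibration('wrist')['fx'])
E
```

```text
[ 5.51059e+02  2.88490e+01  1.21000e-01 -2.54000e-01  3.50000e-02]
{'mitre': array([551.,  29.]), 'shear_head': array([669.,  43.]), 'red_mark': array([455., -94.]), 'clamp_pivot': array([564., -77.]), 'lever_knob': array([437.,  44.]), 'pointer_tip': array([411.,  48.]), 'clamp_knob': array([ 551., -141.])}
[('mitre', array([ 1., -3.])), ('lever_knob', array([-2.,  2.])), ('red_mark', array([-2., -3.])), ('clamp_pivot', array([-2.,  8.])), ('clamp_knob', array([2., 2.])), ('shear_head', array([4., 4.])), ('mitre', array([-9., -4.])), ('lever_knob', array([2., 3.])), ('pointer_tip', array([ 4., -8.])), ('red_mark', array([-2., -2.])), ('clamp_pivot', array([-1., -8.])), ('clamp_knob', array([-1.,  9.])), ('shear_head', array([5., 0.]))]
[[  -0.     -0.96   -0.28   71.29]
 [   1.     -0.     -0.      0.57]
 [   0.     -0.28    0.96 -142.39]
 [   0.      0.      0.      1.  ]] 311.80968033320477
```

Emit:
send_rows --targets '[{"offset": [3, 4, 3], "spin": 0.1}, {"offset": [6, 8, 5], "spin": 0.2}, {"offset": [9, 11, 6], "spin": 0.3}, {"offset": [12, 14, 8], "spin": 0.4}, {"offset": [14, 17, 8], "spin": 0.5}, {"offset": [16, 20, 8], "spin": 0.6}, {"offset": [18, 23, 8], "spin": 0.7}, {"offset": [20, 26, 8], "spin": 0.8}]' --grip 0

```text
time_s: 2.07
eef_pos: [312.8, -258.8, 311.7]
ee_rot: [0.001, 0.87, 0.493, 0.0]
force: [0.2, -0.9, -0.8]
grip_width: 0.001
grip_force: 0.0
```

Emit:
send_rows --targets '[{"offset": [1.5, 3.5, 0], "spin": 0.1}, {"offset": [3, 7, 0], "spin": 0.2}, {"offset": [4.5, 10.5, 0], "spin": 0.3}, {"offset": [6, 14, 0], "spin": 0.38}, {"offset": [7.5, 17.5, 0], "spin": 0.38}, {"offset": [9, 21, 0], "spin": 0.38}, {"offset": [11, 24.5, 0], "spin": 0.38}, {"offset": [13, 28, 0], "spin": 0.38}]'

```text
time_s: 2.73
eef_pos: [442.4, 21.6, 311.5]
ee_rot: [0.0, 0.763, 0.647, 0.0]
force: [0.6, -1.3, 0.2]
grip_width: 0.001
grip_force: 0.0
```

Emit:
send_rows --targets '[{"offset": [0, 0, 0], "spin": 0}, {"offset": [0, 0, 0], "spin": 0}, {"offset": [0, 0, 0], "spin": 0}]'

```text
time_s: 2.98
eef_pos: [441.9, 19.3, 311.1]
ee_rot: [0.0, 0.763, 0.647, -0.0]
force: [0.5, 0.7, -0.4]
grip_width: -0.002
grip_force: 0.0
```

```bash
cat >> h.py <<'E'
from scipy.spatial.transform import Rotation as Ro
def ray(cam,uv,_r=ray):
    if cam!='wrist': return _r(cam,uv)
    c=ctrl.calibration(cam); M=np.array(c['mount']); s=ctrl.sense()
    R=Ro.from_quat(np.roll(s['ee_rot'],-1)).as_matrix()
    d=np.array([(uv[0]-c['cx'])/c['fx'],(uv[1]-c['cy'])/c['fy'],1.])
    return np.array(s['eef_pos'])+R@M[:3,3], R@M[:3,:3]@d
N=['mitre','shear_head','red_mark','clamp_pivot','lever_knob','pointer_tip','clamp_knob']
E
python3 - <<'E'
from h import *
im,dp,o=look('wrist',N,'pics/w1.png')
s=ctrl.sense();print(s['time_s'],np.round(s['eef_pos']))
p=fit(list(o.items()));print(np.round(p,3));print({k:(np.round(v),np.round(o.get(k,np.zeros(3))[:2]-v)) for k,v in model(p).items()})
E
```

```text
wrist mitre 0.8 [332. 133.] [552.3  30.6   0. ]
wrist shear_head 0.66 [453. 109.] [665.6  46.9  98. ]
wrist clamp_pivot 0.85 [354. 210.] [564.7 -76.4  36. ]
wrist lever_knob 0.59 [250. 143.] [436.6  42.5  48. ]
wrist pointer_tip 0.84 [231. 140.] [411.3  47.5  26. ]
wrist clamp_knob 0.61 [348. 252.] [ 549.2 -133.    49. ]
3.3833 [442.  19. 311.]
[ 5.50819e+02  3.16560e+01  1.30000e-01 -2.35000e-01 -2.10000e-02]
{'mitre': (array([551.,  32.]), array([ 1., -1.])), 'shear_head': (array([669.,  47.]), array([-3., -0.])), 'red_mark': (array([456., -92.]), array([-456.,   92.])), 'clamp_pivot': (array([565., -74.]), array([ 0., -2.])), 'lever_knob': (array([436.,  44.]), array([ 0., -1.])), 'pointer_tip': (array([410.,  47.]), array([1., 1.])), 'clamp_knob': (array([ 549., -138.]), array([0., 5.]))}
```

View pics/w1.png

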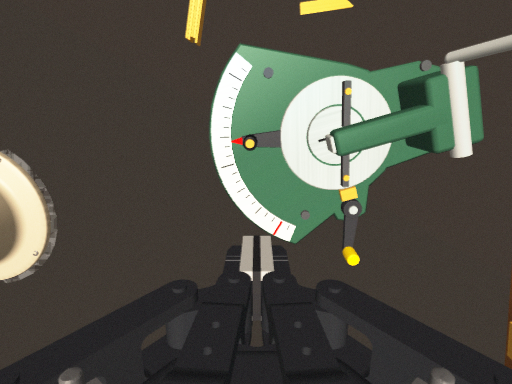

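The wrist view shows the pointer at (232,141), the lever knob at (250,143), the red line at (278,228) and the yellow knob at (351,256), with the clamp open. The fit agrees to 1–3 mm. I'll go down on the far (left) side of the lever knob.

Emit:
send_rows --targets '[{"offset": [0, 3.5, -2], "spin": 0.03}, {"offset": [0, 6.5, -4], "spin": 0.055}, {"offset": [0, 6.5, -8], "spin": 0.055}, {"offset": [0, 6.5, -12], "spin": 0.055}, {"offset": [0, 6.5, -16], "spin": 0.055}, {"offset": [0, 6.5, -20], "spin": 0.055}, {"offset": [0, 6.5, -23.5], "spin": 0.055}, {"offset": [0, 6.5, -26.6], "spin": 0.055}]'

```text
time_s: 4.05
eef_pos: [441.4, 84.4, 43.2]
ee_rot: [-0.0, 0.745, 0.667, -0.0]
force: [1.4, 0.1, -0.7]
grip_width: 0.001
grip_force: 0.0
```

```bash
python3 - <<'E'
from h import *
s=ctrl.sense();print(s['time_s'],np.round(s['eef_pos'],1),s['force'])
x,y,t,_,_=551,31,.13,0,0
for q in np.arange(-.24,.80,.0854):
    a=t+np.pi+q; L=np.array([np.cos(a),np.sin(a)]); T=np.array([-L[1],L[0]])
    f=np.array([x,y])+115*L-20*T
    print(round(q,3),np.round(f,1),'yaw',round(np.arctan2(-T[1],-T[0]),3))
for n,uv in dict(red_mark=(278,228)).items(): pass
E
```

```text
4.05 [441.4  84.4  43.2] [ 1.36410476  0.06130456 -0.68695754]
-0.24 [438.9  63.5] yaw 1.461
-0.155 [436.5  53.8] yaw 1.546
-0.069 [435.  44.] yaw 1.632
0.016 [434.3  34. ] yaw 1.717
0.102 [434.5  24.1] yaw 1.802
0.187 [435.5  14.2] yaw 1.888
0.272 [437.4   4.4] yaw 1.973
0.358 [440.   -5.2] yaw 2.059
0.443 [443.5 -14.6] yaw 2.144
0.529 [447.8 -23.6] yaw 2.229
0.614 [452.8 -32.2] yaw 2.315
0.699 [458.6 -40.3] yaw 2.4
0.785 [465.  -47.9] yaw 2.486
```

Emit:
send_rows --targets '[{"offset": [-0.1, -0.7, 0], "spin": 0}, {"offset": [-0.2, -1.3, 0], "spin": 0}, {"offset": [-0.25, -1.7, 0], "spin": 0}, {"offset": [-0.3, -2.1, 0], "spin": 0.01}, {"offset": [-0.35, -2.4, 0], "spin": 0.03}, {"offset": [-0.4, -2.75, 0], "spin": 0.06}, {"offset": [-0.5, -3.05, 0], "spin": 0.09}, {"offset": [-0.55, -3.5, 0], "spin": 0.13}]'

```text
time_s: 4.72
eef_pos: [437.4, 49.4, 47.0]
ee_rot: [0.001, 0.699, 0.715, 0.001]
force: [-1.9, 3.9, 1.6]
grip_width: -0.002
grip_force: 1.8
```

Emit:
send_rows --targets '[{"offset": [-0.1, -0.55, 0], "spin": 0.045}, {"offset": [-0.14, -1.05, 0], "spin": 0.09}, {"offset": [-0.16, -1.55, 0], "spin": 0.13}, {"offset": [-0.16, -2.05, 0], "spin": 0.175}, {"offset": [-0.14, -2.55, 0], "spin": 0.215}, {"offset": [-0.1, -3.05, 0], "spin": 0.26}, {"offset": [-0.04, -3.5, 0], "spin": 0.3}, {"offset": [0.15, -4.5, 0], "spin": 0.385}]'

```text
time_s: 5.38
eef_pos: [438.9, 4.7, 47.0]
ee_rot: [0.001, 0.549, 0.836, 0.001]
force: [1.9, 5.4, 0.5]
grip_width: -0.002
grip_force: 2.4
```

Emit:
send_rows --targets '[{"offset": [0.13, -0.5, 0], "spin": 0.045}, {"offset": [0.26, -1.0, 0], "spin": 0.086}, {"offset": [0.43, -1.45, 0], "spin": 0.13}, {"offset": [0.61, -1.9, 0], "spin": 0.17}, {"offset": [0.82, -2.35, 0], "spin": 0.215}, {"offset": [1.04, -2.8, 0], "spin": 0.256}, {"offset": [1.28, -3.2, 0], "spin": 0.3}, {"offset": [1.45, -3.45, 0], "spin": 0.32}]'

```text
time_s: 6.05
eef_pos: [453.2, -30.5, 46.8]
ee_rot: [0.001, 0.409, 0.913, 0.0]
force: [-2.0, 2.7, 2.1]
grip_width: -0.002
grip_force: 1.6
```

Emit:
send_rows --targets '[{"offset": [0, 0, 0], "spin": 0}]'

```text
time_s: 6.13
eef_pos: [453.3, -30.7, 46.5]
ee_rot: [0.001, 0.41, 0.912, 0.0]
force: [-0.7, 0.2, -0.3]
grip_width: 0.003
grip_force: 0.0
```

```bash
python3 - <<'E'
from h import *
for c in('wrist','scene','side'):
    im,dp,o=look(c,['lever_knob','pointer_tip','red_mark','clamp_knob','clamp_pivot','mitre'],f'pics/{c}2.png')
s=ctrl.sense();print(s['time_s'],np.round(s['eef_pos'],1),np.round(s['force'],1))
E
```

```text
wrist pointer_tip 0.73 [212. 265.] [444.9 -61.6  26. ]
wrist mitre 0.82 [432. 243.] [549.1  33.8   0. ]
scene lever_knob 0.81 [272. 200.] [460.3 -40.4  48. ]
scene pointer_tip 0.72 [270. 198.] [451.6 -60.7  26. ]
scene pointer_tip 0.43 [262. 194.] [464.1 -88.8  26. ]
scene clamp_knob 0.69 [227. 193.] [ 559.3 -139.9   49. ]
scene clamp_pivot 0.96 [236. 210.] [567.4 -77.4  36. ]
scene mitre 0.83 [259. 242.] [558.8  36.8   0. ]
side lever_knob 0.96 [271. 224.] [470.4 -30.4  48. ]
side lever_knob 0.68 [252. 159.] [ 579.1 -351.6   48. ]
side pointer_tip 0.79 [279. 221.] [452.6 -69.6  26. ]
side red_mark 0.61 [278. 215.] [459.8 -97.5  24. ]
side clamp_knob 0.72 [247. 197.] [ 558.3 -138.1   49. ]
side clamp_pivot 0.89 [242. 212.] [561.  -82.5  36. ]
side mitre 0.69 [242. 252.] [540.3  37.7   0. ]
7.1833 [452.6 -30.   45.2] [ 0.   0.1 -0.8]
```

View pics/wrist2.png

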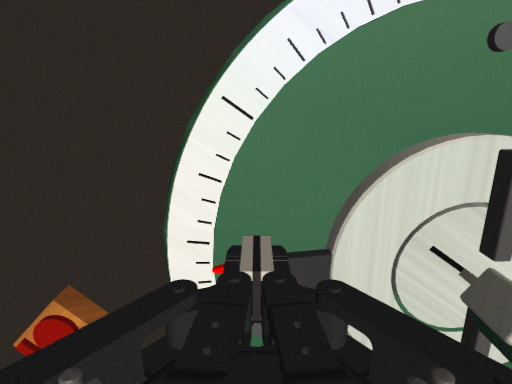

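The wrist view shows the red tip at (215,269), between the 35° tick (203,263) and the 40° tick (204,283), so q ≈ 0.64. I'll push about 0.09 rad further, then back off, lift and look.

Emit:
send_rows --targets '[{"offset": [0.15, -0.25, 0], "spin": 0.02}, {"offset": [0.3, -0.5, 0], "spin": 0.04}, {"offset": [0.4, -0.7, 0], "spin": 0.06}, {"offset": [0.5, -0.88, 0], "spin": 0.075}, {"offset": [0.6, -1.03, 0], "spin": 0.085}, {"offset": [0.6, -1.03, 0], "spin": 0.085}]'

```text
time_s: 7.68
eef_pos: [458.7, -40.6, 45.1]
ee_rot: [0.0, 0.371, 0.929, -0.0]
force: [-1.3, 1.0, 0.9]
grip_width: 0.002
grip_force: 0.3
```

Emit:
send_rows --targets '[{"offset": [-0.7, 0.7, 0], "spin": 0}, {"offset": [-1.5, 1.5, 0], "spin": 0}, {"offset": [-3, 3, 2], "spin": 0}, {"offset": [-3.5, 5, 5], "spin": 0}, {"offset": [-3.5, 6, 9], "spin": 0}, {"offset": [-3.5, 6, 12], "spin": 0}, {"offset": [-3.5, 6, 12], "spin": 0}, {"offset": [-3.5, 6, 12], "spin": 0}]'

```text
time_s: 8.35
eef_pos: [423.4, 20.2, 166.3]
ee_rot: [0.002, 0.37, 0.929, 0.0]
force: [0.4, 0.6, 0.0]
grip_width: -0.001
grip_force: 0.0
```

```bash
python3 - <<'E'
from h import *
im,dp,o=look('wrist',['lever_knob','pointer_tip','red_mark','clamp_knob','clamp_pivot','mitre'],'pics/w3.png')
s=ctrl.sense();print(s['time_s'],np.round(s['eef_pos'],1),np.round(s['force'],1))
E
```

```text
wrist pointer_tip 0.88 [210. 266.] [450.9 -71.8  26. ]
wrist red_mark 0.67 [199. 274.] [450.1 -87.7  24. ]
wrist mitre 0.88 [346. 253.] [549.9  32.4   0. ]
8.7 [423.2  19.7 164.5] [-0.3  0.3  0.2]
```

View pics/w3.png

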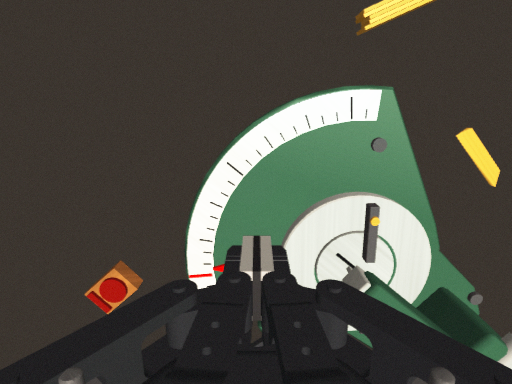

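The view shows the red pointer at (219,268), tip near (213,269), just short of the red line running from (190,276) to (212,275). I'll measure the gap from the red pixels.

```bash
python3 - <<'E'
from h import *
im=cv2.imread('pics/w3.png').astype(int); b,g,r=im[...,0],im[...,1],im[...,2]
m=((r>110)&(g<.6*r)&(b<.6*r)); m[:, :185]=0; m[:,235:]=0; m[:255]=0; m[290:]=0
for y in range(258,285): print(y,''.join('#' if v else '.' for v in m[y,185:235]))
ys,xs=np.nonzero(m)
ax=np.array([550.8,31.])
for x in range(187,230,3):
    s=ys[xs==x]
    if len(s):
        z=24 if x<212 else 26
        P=atz('wrist',(x,s.mean()),z)[:2]-ax
        print(x,s.mean(),len(s),np.round(P,1),'r',round(np.hypot(*P),1),'q',round((np.arctan2(P[1],P[0])+np.pi)%(2*np.pi)-.13,3))
E
```

```text
258 ..................................................
259 ..................................................
260 ..................................................
261 ..................................................
262 ..................................................
263 ..................................................
264 .....................................###..........
265 .................................#######..........
266 .............................##########...........
267 ............................###########...........
268 ............................###########...........
269 ............................###########...........
270 .............................##########...........
271 ..................................####............
272 ..................................................
273 ..................................................
274 ..............#############.......................
275 ....#######################.......................
276 ....#####################.........................
277 ....#########.....................................

[... 206 characters left out ...]
.............
282 ..................................................
283 ..................................................
284 ..................................................
190 276.0 3 [-104.8 -128. ] r 165.4 q 0.755
193 276.0 3 [-102.7 -125.8] r 162.3 q 0.756
196 276.0 3 [-100.6 -123.5] r 159.3 q 0.758
199 275.0 3 [ -99.2 -120.5] r 156.1 q 0.752
202 275.0 3 [ -97.1 -118.2] r 153.0 q 0.753
205 275.0 3 [ -95. -116.] r 150.0 q 0.755
208 275.0 3 [ -92.9 -113.8] r 146.9 q 0.756
211 274.5 2 [ -91.2 -111.2] r 143.8 q 0.754
214 268.0 5 [ -94.8 -102.6] r 139.8 q 0.695
217 268.0 5 [ -92.8 -100.4] r 136.7 q 0.695
220 268.0 7 [-90.7 -98.3] r 133.7 q 0.695
223 267.0 7 [-89.4 -95.3] r 130.6 q 0.687
```

Emit:
send_rows --targets '[{"offset": [0, 0, -3.5], "spin": 0}, {"offset": [0, -0.5, -7], "spin": 0}, {"offset": [0.5, -2, -10], "spin": 0}, {"offset": [0.8, -3.2, -12], "spin": 0.02}, {"offset": [1.6, -4.1, -12], "spin": 0.04}, {"offset": [2.3, -4.8, -12], "spin": 0.06}, {"offset": [2.7, -5.2, -12], "spin": 0.06}, {"offset": [2.7, -5.2, -12], "spin": 0.06}]'

```text
time_s: 9.37
eef_pos: [451.0, -32.9, 45.0]
ee_rot: [0.0, 0.343, 0.939, -0.0]
force: [-0.4, 0.4, -0.1]
grip_width: -0.001
grip_force: 0.0
```

Emit:
send_rows --targets '[{"offset": [0.3, -0.33, 0], "spin": 0}, {"offset": [0.55, -0.6, 0], "spin": 0}, {"offset": [0.75, -0.8, 0], "spin": 0}, {"offset": [0.9, -0.97, 0], "spin": 0}, {"offset": [1.02, -1.1, 0], "spin": 0}, {"offset": [1.13, -1.22, 0], "spin": 0}, {"offset": [1.22, -1.32, 0], "spin": 0}, {"offset": [1.22, -1.32, 0], "spin": 0}]'

```text
time_s: 10.03
eef_pos: [462.8, -45.5, 45.2]
ee_rot: [-0.0, 0.343, 0.939, 0.0]
force: [-1.5, 2.0, 0.6]
grip_width: -0.001
grip_force: 0.7
```

Emit:
send_rows --targets '[{"offset": [-0.7, 0.7, 0], "spin": 0}, {"offset": [-1.5, 1.5, 0], "spin": 0}, {"offset": [-3, 3, 2], "spin": 0}, {"offset": [-3.5, 5, 5], "spin": 0}, {"offset": [-3.5, 6.5, 9], "spin": 0}, {"offset": [-3.5, 6.5, 12], "spin": 0}, {"offset": [-3.5, 6.5, 12], "spin": 0}, {"offset": [-3.5, 6.5, 12], "spin": 0}]'

```text
time_s: 10.7
eef_pos: [427.6, 20.1, 166.3]
ee_rot: [0.002, 0.342, 0.94, 0.0]
force: [1.4, -0.2, -0.8]
grip_width: 0.002
grip_force: 0.0
```

```bash
cat > red.py <<'E'
from h import *
import sys
def red(name,box):
    im,_=ctrl.capture('wrist'); cv2.imwrite(f'pics/{name}.png',im[:,:,::-1])
    r,g,b=[im[...,i].astype(int) for i in range(3)]
    m=((r>110)&(g<.6*r)&(b<.6*r)); k=np.zeros_like(m); k[box[1]:box[3],box[0]:box[2]]=1; m&=k
    ys,xs=np.nonzero(m); ax=np.array([550.8,31.]); out=[]
    for x,y in zip(xs,ys):
        for z in(25,):
            P=atz('wrist',(x,y),z)[:2]-ax; out.append((np.hypot(*P),(np.arctan2(P[1],P[0])+np.pi)%(2*np.pi)-.13))
    o=np.array(out)
    for a,bn in((125,132),(132,137),(137,141),(145,155),(155,166)):
        s=o[(o[:,0]>a)&(o[:,0]<bn),1]
        if len(s): print(a,bn,len(s),'q',s.mean().round(3),s.min().round(3),s.max().round(3))
    s=ctrl.sense();print(s['time_s'],np.round(s['eef_pos'],1),np.round(s['force'],1))
E
python3 -c "
from red import *
red('w4',(170,240,240,310))"
```

```text
125 132 55 q 0.751 0.707 0.788
132 137 33 q 0.753 0.725 0.785
137 141 15 q 0.754 0.734 0.767
145 155 30 q 0.75 0.742 0.758
155 166 36 q 0.75 0.742 0.763
10.75 [427.  20. 165.] [ 0.4  0.5 -0.9]
```

Pointer and line agree within about 0.003 rad, so the ring is set. Next is the clamp: I'll turn the tool so its x axis points along the push direction, and move to the front side of the yellow knob at about (517,-132).

Emit:
send_rows --targets '[{"offset": [0, 0, 0], "spin": -0.12}, {"offset": [1, -1, 0], "spin": -0.24}, {"offset": [2, -3, 0], "spin": -0.36}, {"offset": [3, -5, 0], "spin": -0.48}, {"offset": [4, -7, 0], "spin": -0.6}, {"offset": [5, -9, 0], "spin": -0.72}, {"offset": [7, -12, 0], "spin": -0.84}, {"offset": [9, -15.2, 0], "spin": -0.96}]'

```text
time_s: 11.42
eef_pos: [517.3, -133.0, 163.5]
ee_rot: [-0.002, 0.74, 0.673, -0.001]
force: [-0.1, 0.3, 0.6]
grip_width: 0.001
grip_force: 0.0
```

Emit:
send_rows --targets '[{"offset": [0, 0, 0], "spin": -0.12}, {"offset": [0, 0, 0], "spin": -0.24}, {"offset": [0, 0, 0], "spin": -0.36}, {"offset": [0, 0, 0], "spin": -0.48}, {"offset": [0, 0, 0], "spin": -0.6}, {"offset": [0, 0, 0], "spin": -0.72}, {"offset": [0, 0, 0], "spin": -0.84}, {"offset": [0, 0, 0], "spin": -0.96}]'

```text
time_s: 12.08
eef_pos: [516.8, -132.1, 163.2]
ee_rot: [-0.001, 0.967, 0.255, -0.001]
force: [0.1, -0.1, 0.4]
grip_width: -0.001
grip_force: 0.0
```

Emit:
send_rows --targets '[{"offset": [0, 0, 0], "spin": -0.12}, {"offset": [0, 0, 0], "spin": -0.24}, {"offset": [0, 0, 0], "spin": -0.36}, {"offset": [0, 0, 0], "spin": -0.48}, {"offset": [0, 0, 0], "spin": -0.6}, {"offset": [0, 0, 0], "spin": -0.71}, {"offset": [0, 0, 0], "spin": -0.71}, {"offset": [0, 0, 0], "spin": -0.71}]'

```text
time_s: 12.75
eef_pos: [517.1, -132.2, 163.9]
ee_rot: [-0.0, 0.996, -0.092, -0.001]
force: [-0.2, 0.0, 0.1]
grip_width: -0.002
grip_force: 0.0
```

```bash
python3 - <<'E'
from h import *
im,dp,o=look('wrist',['lever_knob','pointer_tip','red_mark','clamp_knob','clamp_pivot','mitre','shear_head'],'pics/w5.png')
s=ctrl.sense();print(s['time_s'],np.round(s['eef_pos'],1),np.round(s['force'],1),s['joints'])
E
```

```text
wrist lever_knob 0.75 [183. 246.] [478.  -57.3  48. ]
wrist lever_knob 0.26 [251. 143.] [ 557.1 -135.9   48. ]
wrist pointer_tip 0.76 [212. 243.] [465.6 -79.2  26. ]
wrist red_mark 0.77 [224. 251.] [455.  -87.9  24. ]
wrist clamp_knob 0.61 [252. 146.] [ 555.4 -136.3   49. ]
wrist clamp_knob 0.41 [178. 242.] [482.6 -54.6  49. ]
wrist clamp_pivot 0.78 [178. 148.] [564.2 -72.6  36. ]
wrist mitre 0.91 [ 86. 176.] [551.2  35.1   0. ]
13.15 [ 517.7 -132.5  165.1] [-0.4 -0.3  0.4] [-4.69858642e-01  3.93464007e-01  1.56458348e+00 -2.21825025e-05
  1.18357894e+00  1.28853682e+00]
```

View pics/w5.png

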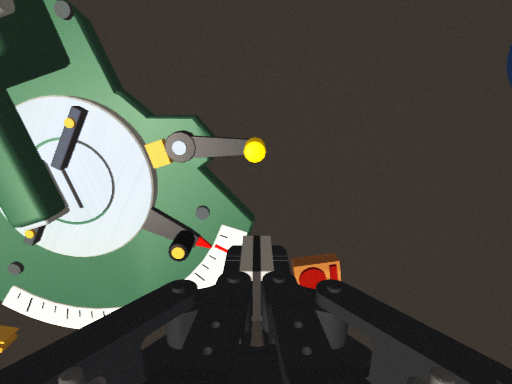

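The view shows the pointer on the red line at (215,245), the pivot at (178,148), and the yellow knob at (254,151) ahead of the fingers. I'll descend and then push along the arc.

Emit:
send_rows --targets '[{"offset": [0, 0, -4], "spin": 0}, {"offset": [0, 0, -8], "spin": 0}, {"offset": [0, 0, -11], "spin": 0}, {"offset": [0, 0, -11.8], "spin": 0}, {"offset": [0.5, -0.1, -11.8], "spin": 0.01}, {"offset": [0.9, -0.2, -11.8], "spin": 0.02}, {"offset": [1.3, -0.33, -11.8], "spin": 0.03}, {"offset": [1.7, -0.45, -11.8], "spin": 0.07}]'

```text
time_s: 13.82
eef_pos: [536.0, -137.6, 49.2]
ee_rot: [0.001, 0.998, -0.058, 0.001]
force: [-3.1, -1.1, 1.0]
grip_width: 0.002
grip_force: 1.6
```

Emit:
send_rows --targets '[{"offset": [0.55, -0.25, 0], "spin": 0.09}, {"offset": [1.1, -0.45, 0], "spin": 0.185}, {"offset": [1.55, -0.54, 0], "spin": 0.25}, {"offset": [2.0, -0.61, 0], "spin": 0.32}, {"offset": [2.45, -0.66, 0], "spin": 0.385}, {"offset": [2.9, -0.66, 0], "spin": 0.45}, {"offset": [3.4, -0.64, 0], "spin": 0.52}, {"offset": [3.85, -0.6, 0], "spin": 0.585}]'

```text
time_s: 14.48
eef_pos: [574.2, -143.4, 49.2]
ee_rot: [0.001, 0.972, 0.233, 0.001]
force: [-3.6, -0.3, 0.4]
grip_width: -0.003
grip_force: 1.4
```

Emit:
send_rows --targets '[{"offset": [0.45, 0.08, 0], "spin": 0.07}, {"offset": [0.9, 0.2, 0], "spin": 0.135}, {"offset": [1.3, 0.33, 0], "spin": 0.2}, {"offset": [1.65, 0.47, 0], "spin": 0.25}, {"offset": [1.95, 0.61, 0], "spin": 0.3}, {"offset": [2.25, 0.75, 0], "spin": 0.35}]'

```text
time_s: 14.98
eef_pos: [596.8, -136.3, 49.2]
ee_rot: [0.001, 0.917, 0.399, 0.001]
force: [-2.2, -1.9, -0.9]
grip_width: 0.0
grip_force: 1.5
```

Emit:
send_rows --targets '[{"offset": [0.15, 0.09, 0], "spin": 0.03}, {"offset": [0.3, 0.18, 0], "spin": 0.05}, {"offset": [0.45, 0.27, 0], "spin": 0.08}, {"offset": [0.6, 0.37, 0], "spin": 0.1}]'

```text
time_s: 15.32
eef_pos: [602.8, -132.6, 49.0]
ee_rot: [0.001, 0.896, 0.443, 0.001]
force: [-1.1, -3.9, 3.1]
grip_width: -0.001
grip_force: 1.8
```

Emit:
send_rows --targets '[{"offset": [0.1, 0.13, 0], "spin": 0.02}, {"offset": [0.2, 0.26, 0], "spin": 0.04}]'

```text
time_s: 15.48
eef_pos: [604.4, -129.7, 48.1]
ee_rot: [0.001, 0.887, 0.461, 0.0]
force: [-0.7, -4.5, 1.9]
grip_width: 0.002
grip_force: 2.1
```

Emit:
send_rows --targets '[{"offset": [0.08, 0.11, 0], "spin": 0.02}, {"offset": [0.08, 0.11, 0], "spin": 0.02}]'

```text
time_s: 15.65
eef_pos: [604.8, -128.0, 47.5]
ee_rot: [0.0, 0.883, 0.47, 0.0]
force: [-1.1, -1.5, 1.4]
grip_width: -0.001
grip_force: 1.4
```

Emit:
send_rows --targets '[{"offset": [0.08, 0.14, 0], "spin": 0.02}, {"offset": [0.16, 0.28, 0], "spin": 0.04}]'

```text
time_s: 15.82
eef_pos: [606.3, -125.5, 47.2]
ee_rot: [0.0, 0.873, 0.487, 0.0]
force: [0.4, -5.7, 1.6]
grip_width: 0.003
grip_force: 2.5
```

Emit:
send_rows --targets '[{"offset": [0.07, 0.13, 0], "spin": 0.02}, {"offset": [0.07, 0.13, 0], "spin": 0.02}]'

```text
time_s: 15.98
eef_pos: [606.7, -125.1, 47.3]
ee_rot: [0.001, 0.868, 0.496, -0.001]
force: [-1.9, -9.8, 2.2]
grip_width: -0.001
grip_force: 4.8
```

```bash
python3 - <<'E'
from h import *
im,dp,o=look('wrist',['clamp_knob','clamp_pivot'],'pics/w6.png')
look('scene',['clamp_knob','clamp_pivot']);look('side',['clamp_knob','clamp_pivot'])
s=ctrl.sense();print(s['time_s'],np.round(s['eef_pos'],1),np.round(s['force'],1))
E
```

```text
wrist clamp_knob 0.9 [258. 214.] [ 617.7 -107.9   49. ]
wrist clamp_knob 0.35 [  8. 284.] [487.8 -75.4  49. ]
wrist clamp_pivot 0.78 [137. 204.] [564.2 -75.1  36. ]
scene clamp_knob 0.65 [213. 208.] [ 624.  -116.6   49. ]
scene clamp_pivot 0.83 [237. 210.] [564.6 -75.5  36. ]
scene clamp_pivot 0.67 [340. 265.] [423.3 239.6  36. ]
side clamp_knob 0.46 [227. 198.] [ 615.4 -119.1   49. ]
side clamp_pivot 0.87 [242. 212.] [561.3 -79.3  36. ]
16.4333 [ 606.7 -125.1   47.3] [-2.2 -8.6  1.3]
```

View pics/w6.png

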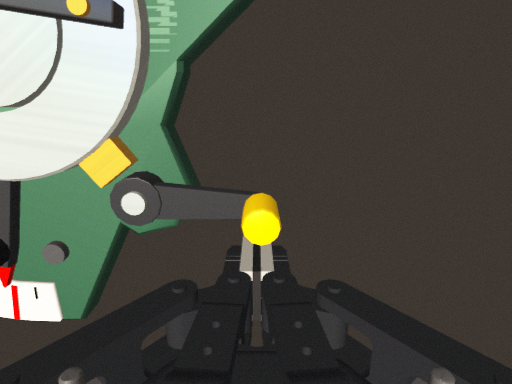

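The yellow knob at (261,215) is over towards the back and the force has risen to about 10 N, so the lever is at its stop. I'll back off, lift, and check the pointer.

Emit:
send_rows --targets '[{"offset": [-0.4, -0.7, 0], "spin": 0}, {"offset": [-1, -1.7, 0], "spin": 0}, {"offset": [-1.7, -3, 1], "spin": 0}, {"offset": [-2.5, -3, 4], "spin": 0}, {"offset": [-4, -2.5, 8], "spin": 0}, {"offset": [-6.7, -1.5, 11], "spin": 0}, {"offset": [-6.7, -1.5, 12], "spin": 0}, {"offset": [-6.7, -1.5, 12], "spin": 0}]'

```text
time_s: 17.1
eef_pos: [540.0, -139.8, 171.0]
ee_rot: [0.002, 0.869, 0.495, 0.002]
force: [0.0, -1.4, -0.4]
grip_width: -0.001
grip_force: 0.0
```

Emit:
send_rows --targets '[{"offset": [0, 0, 0], "spin": 0}, {"offset": [0, 0, 0], "spin": 0}]'

```text
time_s: 17.27
eef_pos: [539.6, -139.2, 165.8]
ee_rot: [-0.001, 0.869, 0.495, -0.001]
force: [0.7, 0.3, -0.8]
grip_width: 0.002
grip_force: 0.0
```

```bash
python3 - <<'E'
from red import *
red('w7',(0,150,256,330))
look('wrist',['clamp_knob','clamp_pivot','pointer_tip','red_mark'])
E
```

```text
125 132 65 q 0.749 0.715 0.786
132 137 33 q 0.748 0.725 0.767
137 141 13 q 0.748 0.735 0.762
145 155 36 q 0.769 0.759 0.779
155 166 33 q 0.769 0.762 0.776
17.3167 [ 539.6 -139.1  165.5] [ 0.3  0.3 -0.2]
wrist clamp_knob 0.78 [317. 107.] [ 616.1 -104.5   49. ]
wrist clamp_knob 0.61 [151. 167.] [472.2 -76.6  49. ]
wrist clamp_pivot 0.98 [244. 108.] [564.7 -75.1  36. ]
wrist pointer_tip 0.68 [151. 169.] [462.7 -78.1  26. ]
wrist pointer_tip 0.24 [242. 108.] [562.8 -74.4  26. ]
wrist red_mark 0.83 [150. 184.] [452.  -89.1  24. ]
```

View pics/w7.png

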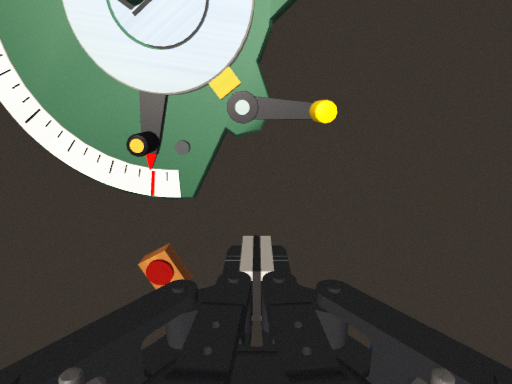

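The view shows the pointer (151,162) reaching the red line (153,183), and the clamp lever swung over with its knob at (323,111). I'll recompute both pictures with the correct heights.

```bash
python3 - <<'E'
from h import *
import h
from scipy.spatial.transform import Rotation as Ro
c=ctrl.calibration('wrist');M=np.array(c['mount']);s=ctrl.sense()
def run(f,pos,quat,box):
    im=cv2.imread(f'pics/{f}.png').astype(int);b,g,r=im[...,0],im[...,1],im[...,2]
    m=((r>110)&(g<.6*r)&(b<.6*r));R=Ro.from_quat(np.roll(quat,-1)).as_matrix()
    ys,xs=np.nonzero(m);k=(xs>box[0])&(xs<box[2])&(ys>box[1])&(ys<box[3]);xs,ys=xs[k],ys[k]
    o=np.array(pos)+R@M[:3,3]
    D=(R@M[:3,:3]@np.array([(xs-c['cx'])/c['fx'],(ys-c['cy'])/c['fy'],np.ones(len(xs))])).T
    for ax in([550.8,31.],[550.8,35]):
      res=[]
      for z,a,bb in((26,128,141),(24,145,166)):
        P=(o+D*((z-o[2])/D[:,2])[:,None])[:,:2]-ax; rr=np.hypot(*P.T);q=(np.arctan2(P[:,1],P[:,0])+np.pi)%(2*np.pi)
        kk=(rr>a)&(rr<bb);res.append(q[kk].mean())
      print(f,ax,np.round(res,4),round(res[0]-res[1],4))
run('w4',[427,20,165],[0.0,.342,.94,0],(170,240,240,310))
run('w7',s['eef_pos'],s['ee_rot'],(0,150,256,200))
E
```

```text
w4 [550.8, 31.0] [0.8868 0.8912] -0.0045
w4 [550.8, 35] [0.9053 0.9072] -0.0019
w7 [550.8, 31.0] [0.8802 0.8976] -0.0173
w7 [550.8, 35] [0.9004 0.9136] -0.0132
```

The pointer reads 0.013–0.017 rad short of the line, which is in tolerance. I'll check once more with the camera straight above the line, where there is no parallax.

Emit:
send_rows --targets '[{"offset": [-3, 0, 0], "spin": 0}, {"offset": [-6, -0.3, -1], "spin": 0}, {"offset": [-9, -0.6, -3], "spin": 0}, {"offset": [-11.8, -0.8, -4], "spin": 0}, {"offset": [-11.8, -0.8, -4], "spin": 0}, {"offset": [-11.8, -0.8, -4], "spin": 0}, {"offset": [-11.8, -0.8, -4], "spin": 0}]'

```text
time_s: 18.15
eef_pos: [422.7, -147.4, 127.7]
ee_rot: [0.001, 0.869, 0.495, 0.0]
force: [0.4, -0.2, -0.8]
grip_width: -0.002
grip_force: 0.0
```

```bash
python3 - <<'E'
from h import *
im,_=ctrl.capture('wrist');cv2.imwrite('pics/w8.png',im[:,:,::-1])
s=ctrl.sense();print(s['time_s'],np.round(s['eef_pos'],1))
r,g,b=[im[...,i].astype(int) for i in range(3)]
m=((r>110)&(g<.6*r)&(b<.6*r));m[200:]=0
n,lab,st,ce=cv2.connectedComponentsWithStats(m.astype(np.uint8))
pts={}
for i in range(1,n):
    if st[i,4]>20: print(st[i],np.round(ce[i],1))
ys,xs=np.nonzero(m)
P=np.array([atz('wrist',(x,y),25)[:2] for x,y in zip(xs,ys)])
for ax in([550.8,31.],[550.8,35]):
    d=P-ax;rr=np.hypot(*d.T);q=np.arctan2(d[:,1],d[:,0])+np.pi
    print(ax,[(a,round(q[(rr>a)&(rr<bb)].mean(),4)) for a,bb in((128,134),(134,141),(145,155),(155,166))])
cv2.imwrite('pics/w8c.png',cv2.resize(im[40:200,170:340,::-1],None,fx=4,fy=3.75,interpolation=cv2.INTER_CUBIC)[:600,:800])
E
```

```text
18.2 [ 422.9 -147.4  127.7]
[251  67  14  25 189] [256.5  76.5]
[251  95   7  32 117] [253.9 110.5]
[248 194  12   6  36] [254.7 197.5]
[550.8, 31.0] [(128, np.float64(0.8887)), (134, np.float64(0.8888)), (145, np.float64(0.8993)), (155, np.float64(0.8994))]
[550.8, 35] [(128, np.float64(0.9086)), (134, np.float64(0.9071)), (145, np.float64(0.9159)), (155, np.float64(0.9148))]
```

View pics/w8c.png

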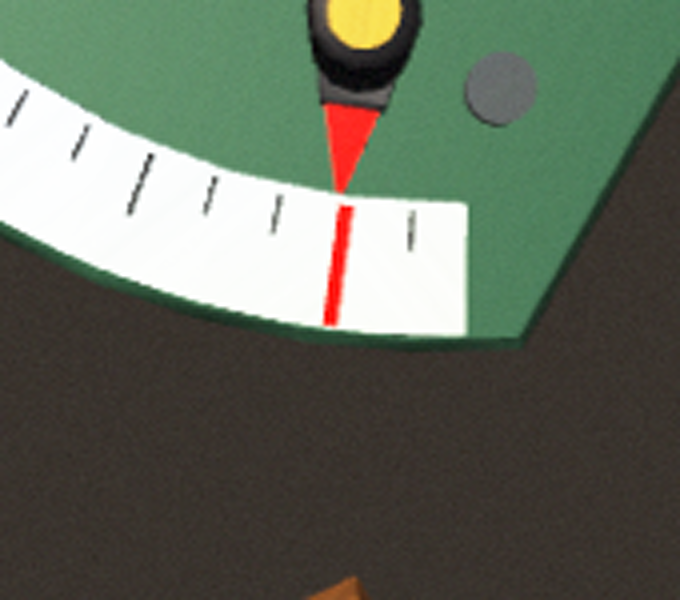

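From directly above, the pointer tip (343,192) meets the inner end of the red line (345,207). The offset is about 0.01 rad, well inside tolerance, so I'm handing in.

```bash
python3 -c "
from rig import ctrl
print(ctrl.finish_job())"
```

```text
the job is handed in; nothing more can be done
None
```

The pointer stands on the 45° red line (about 0.01 rad off), the clamp lever is over at its stop, no bystander was touched that I could see, and the job is handed in; no verdict came back.

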